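# Reload a row of bisque pots onto the kiln shelf in reverse order

### The job

Move the four terracotta pots from the bats on the wooden ware board to the round setter discs on the grey kiln shelf, one pot in the middle of each disc, in reverse order: the shelf will be turned end for end when it goes into the kiln, so the leftmost pot goes on the rightmost disc, and so on along the row. The bisque is brittle: keep the pots upright, set them down gently and leave them standing there.

Things in the scene. Friction and masses are not known exactly. Their poses are not given: they have to be found in the camera images.
- tumbler: Straight-sided open cup, 52 mm across, 72 mm tall, foot 48 mm across, about 130 g. Fired plain terracotta, round about its vertical axis, so its yaw means nothing. Origin: centre of its foot; z up. Walls are upright from 12 mm up to the rim; grip across the outside, about 50 mm above the foot.
- vase: Bottle-shaped vase, 86 mm tall, about 170 g: belly 58 mm across between 22 and 34 mm up, narrowing to a straight neck 26 mm across from 48 mm up to the top; foot 42 mm across. Fired plain terracotta, round about its vertical axis, so its yaw means nothing. Origin: centre of its foot; z up. Grip the neck across, about 70 mm above the foot.
- goblet: Stemmed open cup, 66 mm tall, about 110 g: foot 46 mm across, stem 20 mm across, cup 48 mm across and upright from 36 mm up to the rim. Fired plain terracotta, round about its vertical axis, so its yaw means nothing. Origin: centre of its foot; z up. Grip the cup across the outside, about 51 mm above the foot.
- bowl: Small open bowl, the lowest pot, 46 mm tall, 60 mm across the rim and 58 mm at 14 mm up, below that tapering to a foot 40 mm across, about 120 g. Fired plain terracotta, round about its vertical axis, so its yaw means nothing. Origin: centre of its foot; z up. Grip across the outside, about 28 mm above the foot.
- bat_tumbler: The round plywood bat (disc 76 mm across, 10 mm thick, fixed to the ware board, never moves) on which the tumbler stands at the start. The four bats are alike and one is at each of the board's four places, in an order that differs every time. Origin: centre of its underside; its top is 10 mm higher.
- bat_vase: The round plywood bat (disc 76 mm across, 10 mm thick, fixed to the ware board, never moves) on which the vase stands at the start. The four bats are alike and one is at each of the board's four places, in an order that differs every time. Origin: centre of its underside; its top is 10 mm higher.
- bat_goblet: The round plywood bat (disc 76 mm across, 10 mm thick, fixed to the ware board, never moves) on which the goblet stands at the start. The four bats are alike and one is at each of the board's four places, in an order that differs every time. Origin: centre of its underside; its top is 10 mm higher.
- bat_bowl: The round plywood bat (disc 76 mm across, 10 mm thick, fixed to the ware board, never moves) on which the bowl stands at the start. The four bats are alike and one is at each of the board's four places, in an order that differs every time. Origin: centre of its underside; its top is 10 mm higher.
- ware_board: Brown wooden board on cleats, fixed, 104 (x) by 420 mm (y, along the row, to the robot's left), the near or the far row, yaw under 7 degrees. Origin: centre of its underside, on the table; its top is 35 mm up, bat tops 45 mm. Bats at x = 0, y = -120, -40, 40, 120 mm. Fingers fit before and behind a pot (along x), hardly between pots. Loose 30 mm tall plaster cylinder near y = -186 mm.
- kiln_shelf: Grey stone-like shelf on short posts, fixed, 104 (x) by 420 mm (y, along the row, to the robot's left), yaw under 7 degrees. Origin: centre of its underside, on the table; its top is 45 mm up. Four fixed pale setter discs, 72 mm across, 4 mm thick, tops 49 mm above the origin, at x = 0, y = -120, -40, 40, 120 mm. Loose 40 mm tall plaster cylinder near y = 186 mm.
Things that resemble listed ones, but are neither listed nor needed, are in the scene too. What is shaped like the bowl but blue or turquoise is not meant.

How it is judged:
At the end, for the whole second after the job is handed in: Each pot stands upright (within 0.1 rad), at rest and released, on the kiln shelf's disc that mirrors its starting place (starting place at y on the ware board -> disc at -y on the kiln shelf), its foot centre within 12 mm of the disc's centre along each of the shelf's axes and its foot on the disc (((y of bat_tumbler in the frame of ware_board between -0.135 and -0.105 m and y of tumbler in the frame of kiln_shelf between 0.108 and 0.132 m) or (y of bat_tumbler in the frame of ware_board between -0.055 and -0.025 m and y of tumbler in the frame of kiln_shelf between 0.028 and 0.052 m) or (y of bat_tumbler in the frame of ware_board between 0.025 and 0.055 m and y of tumbler in the frame of kiln_shelf between -0.052 and -0.028 m) or (y of bat_tumbler in the frame of ware_board between 0.105 and 0.135 m and y of tumbler in the frame of kiln_shelf between -0.132 and -0.108 m)) and x of tumbler in the frame of kiln_shelf between -0.012 and 0.012 m and z of tumbler in the frame of kiln_shelf between 0.044 and 0.055 m and angle between each of tumbler, vase, goblet, bowl's own z axis and vertical below 0.1 rad and linear speed of each of tumbler, vase, goblet, bowl below 0.02 m/s and ((y of bat_vase in the frame of ware_board between -0.135 and -0.105 m and y of vase in the frame of kiln_shelf between 0.108 and 0.132 m) or (y of bat_vase in the frame of ware_board between -0.055 and -0.025 m and y of vase in the frame of kiln_shelf between 0.028 and 0.052 m) or (y of bat_vase in the frame of ware_board between 0.025 and 0.055 m and y of vase in the frame of kiln_shelf between -0.052 and -0.028 m) or (y of bat_vase in the frame of ware_board between 0.105 and 0.135 m and y of vase in the frame of kiln_shelf between -0.132 and -0.108 m)) and x of vase in the frame of kiln_shelf between -0.012 and 0.012 m and z of vase in the frame of kiln_shelf between 0.044 and 0.055 m and ((y of bat_goblet in the frame of ware_board between -0.135 and -0.105 m and y of goblet in the frame of kiln_shelf between 0.108 and 0.132 m) or (y of bat_goblet in the frame of ware_board between -0.055 and -0.025 m and y of goblet in the frame of kiln_shelf between 0.028 and 0.052 m) or (y of bat_goblet in the frame of ware_board between 0.025 and 0.055 m and y of goblet in the frame of kiln_shelf between -0.052 and -0.028 m) or (y of bat_goblet in the frame of ware_board between 0.105 and 0.135 m and y of goblet in the frame of kiln_shelf between -0.132 and -0.108 m)) and x of goblet in the frame of kiln_shelf between -0.012 and 0.012 m and z of goblet in the frame of kiln_shelf between 0.044 and 0.055 m and ((y of bat_bowl in the frame of ware_board between -0.135 and -0.105 m and y of bowl in the frame of kiln_shelf between 0.108 and 0.132 m) or (y of bat_bowl in the frame of ware_board between -0.055 and -0.025 m and y of bowl in the frame of kiln_shelf between 0.028 and 0.052 m) or (y of bat_bowl in the frame of ware_board between 0.025 and 0.055 m and y of bowl in the frame of kiln_shelf between -0.052 and -0.028 m) or (y of bat_bowl in the frame of ware_board between 0.105 and 0.135 m and y of bowl in the frame of kiln_shelf between -0.132 and -0.108 m)) and x of bowl in the frame of kiln_shelf between -0.012 and 0.012 m and z of bowl in the frame of kiln_shelf between 0.044 and 0.055 m); the robot touches nothing.
It fails at once if a pot is tipped by more than 0.6 rad (angle between any of tumbler, vase, goblet, bowl's own z axis and vertical above 0.6 rad).
It fails at once if a pot falls: it moves faster than 0.6 m/s with no finger touching it (a drop of about 2 cm) ((linear speed of tumbler above 0.6 m/s and contact force between tumbler and the fingers below 0.01 N) or (linear speed of vase above 0.6 m/s and contact force between vase and the fingers below 0.01 N) or (linear speed of goblet above 0.6 m/s and contact force between goblet and the fingers below 0.01 N) or (linear speed of bowl above 0.6 m/s and contact force between bowl and the fingers below 0.01 N)).
It fails at once if a pot is slammed onto the kiln shelf (more than 100 N) (contact force between any of tumbler, vase, goblet, bowl and kiln_shelf above 100 N).
It also fails if it takes over 104 s, if anything falls off the work surface, if the arm or the gripper's body presses on something with over 40 N, if the wrist force passes 120 N, or if a joint passes its speed limit or range.

### The arm

A 7-joint arm with a two-finger parallel gripper is mounted at the origin on the work surface. World frame = base frame: x ahead of the robot, y to its left, z up, the work surface at z = 0. Lengths are in m, angles in rad, forces in N, time in s.
With the tool pointing down it reaches from about 0.425 to 0.875 m from the base axis. Payload 4.7 kg.
Tool frame: the origin (TCP) lies between the finger pads; the fingertips stand 14 mm ahead of it and the grasp point (between the pads) lies 5 mm behind it; z points along the fingers, y is the line along which they close (so a half turn about z gives the same grasp; the last joint's range is limited). The gripper opens to 85 mm and grips with 20 to 120 N. Pads are 22 mm wide; open, the fingers measure 114 mm over their backs; the gripper's body (76 mm by 85 mm) begins 54 mm behind the grasp point. The pads swing forward as they close: fully open they stand 13 mm farther back than shut.
Start: joints at [-1.325, 0.321, -0.07, 1.45, 0.023, 1.371, -0.057], TCP at [0.149, 0.633, 0.245] pointing down, gripper open.
Joint ranges: [-2.86, 2.86], [-0.3, 2.09], [-1.38, 1.24], [0.06, 2.45], [-1.56, 4.7], [0.09, 2.05], [-2.69, 2.69]. Speed limits (rad/s): [2.57, 2.57, 3.14, 3.14, 3.14, 3.14, 3.14].

### API

Orientations are given as a unit quaternion [x, y, z, w].
In Python, from rig import r gives the robot as it stands.
- The arm moves only by the tool step_arm, never from a script. Its argument "commands" is a list of rows, each a list of 7 numbers: the shift along the tool's x, y, z in cm, then the turn, a rotation vector about the tool's x, y, z in degrees, then the opening, from 0 (shut) to 1 (fully open). A call has 1 to 20 rows; each row shifts and turns the commanded pose from where the row before left it, along the tool's axes as they then stand; what a row does not reach is not made up. A row lasts 1/8 s, in which the tool goes at most 62.5 mm and 10.7 degrees, less where a joint would pass 70% of its speed; a pose out of reach is approached as far as the arm can. A call is refused whole if a number of a shift passes 6.25 or a number of a turn 10.7, either way. A call with a gripper value outside its range is refused whole. The fingers move at their own pace and stop on an object; "squeeze" is the grip in N (left out, the last holds). Time passes only in rows, so rows that do not move let the fingers close. It gives the time, the measured TCP pose, the force, the opening and the grip force at its end, in the units of the state.
- r.sense(): the state, without advancing time (a new reading comes with each control period).
- r.get_image(name): name is "scene" or "top" or "wrist"; returns a dict with "color" (400x640x3 uint8, red, green, blue), "z_map" (400x640 float32, m along the optical axis (not along the pixel's ray), 0 where there is no reading), "mtx" (3x3 intrinsics, pixels), "k1" (the pictures are not rectified: a ray, as slopes to the right and down, at radius r is drawn at 1 + k1 r^2 times it, then the intrinsics apply), "rvec" (rotation vector, rad) and "tvec" (3), from world to camera coordinates, as OpenCV has them; the wrist camera has in their place "T_tool_cam" (4x4, takes a point from camera to tool coordinates, whose origin is the TCP and whose axes are the flange's). Camera axes: x right, y down, z forward; pixel columns grow to the right and rows downward; lengths in m; the calibration is good to about 2 mm. A picture is of the moment at which its call begins: read the wrist's pose just before it.
- r.hand_in(): hands the job in; it is judged then, once.
The state is a dict: "time": time; "q": joint angles; "qd": joint speeds; "joint_efforts": joint torques, N m; "tool_pos": TCP position; "tcp_rot": TCP orientation; "ft_force": force on the tool from outside, world axes, zero at the start; "moment": the same for the moment, N m; "grip_width": finger opening in m; "grip_force": force on a finger pad.
Only numpy, scipy, OpenCV 4.12 (cv2) and the standard library are available. Lean on these libraries where they do the work, as an engineer would, in place of code of your own. Each camera call takes 0.05 s, during which the arm holds its last target. There are 200 camera calls.

## Working session

There is one attempt and no reset: what is moved stays moved. The work goes in short steps, Python scripts to look and compute and a tool call to move; the robot and the scene stay as the last step left them, time stands still between calls to the robot, and variables do not carry over. Pictures are saved under pics/ and viewed, at most 14 in all, crops included, and the job is handed in when it is done.

Besides the shell and the picture viewer there is one more tool, called as a command line: name --pt "numbers of a row" for each row, then --argument value for the rest. step_arm: Moves the arm, as the interface text tells. Its arguments: {"type":"object","properties":{"commands":{"type":"array"},"squeeze":{"type":"number"}},"required":["commands"]}

```bash
ls; mkdir -p pics; cat > h.py <<'E'
import numpy as np, cv2
from scipy.spatial.transform import Rotation as R
from rig import r
def cam(name):
    s=r.sense(); im=r.get_image(name)
    if name=="wrist":
        T=np.eye(4);T[:3,:3]=R.from_quat(s["tcp_rot"]).as_matrix();T[:3,3]=s["tool_pos"]
        M=T@np.array(im["T_tool_cam"])
    else:
        W=np.eye(4);W[:3,:3]=cv2.Rodrigues(np.array(im["rvec"],float))[0];W[:3,3]=np.ravel(im["tvec"]);M=np.linalg.inv(W)
    im["M"]=M; return im
def rays(im,px):
    px=np.asarray(px,float).reshape(-1,1,2)
    d=cv2.undistortPoints(px,np.array(im["mtx"],float),np.array([im["k1"],0,0,0.]))[:,0]
    return np.c_[d,np.ones(len(d))]
def onplane(im,px,z):
    D=rays(im,px)@im["M"][:3,:3].T; o=im["M"][:3,3]
    return o+D*((z-o[2])/D[:,2])[:,None]
def cloud(im):
    h,w=im["z_map"].shape; v,u=np.mgrid[:h,:w]
    z=im["z_map"].ravel(); P=rays(im,np.c_[u.ravel(),v.ravel()])*z[:,None]
    P=P@im["M"][:3,:3].T+im["M"][:3,3]; P[z==0]=np.nan
    return P.reshape(h,w,3)
def save(im,n,crop=None,f=1):
    c=im["color"][...,::-1]
    if crop: c=c[crop[1]:crop[3],crop[0]:crop[2]]
    cv2.imwrite("pics/"+n,cv2.resize(c,None,fx=f,fy=f,interpolation=cv2.INTER_CUBIC))
E
python3 - <<'E'
from h import *
s=r.sense(); print({k:np.round(v,3) for k,v in s.items()})
for n in("top","scene"):
    im=cam(n); save(im,n+".png"); print(n,im["M"].round(3),im["mtx"],im["k1"])
E
```

```text
pics
{'time': np.float64(0.0), 'q': array([-1.325,  0.322, -0.07 ,  1.452,  0.023,  1.371, -0.057]), 'qd': array([-0.   , -0.   ,  0.002, -0.001, -0.001, -0.   ,  0.002]), 'joint_efforts': array([-0.0000e+00, -4.9358e+01, -3.8200e-01, -3.1433e+01,  1.3000e-02,
        1.2000e-02, -0.0000e+00]), 'tool_pos': array([0.149, 0.632, 0.244]), 'tcp_rot': array([ 0.116,  0.993, -0.001, -0.   ]), 'ft_force': array([ 0.585, -0.187,  0.207]), 'moment': array([ 0.024, -0.002,  0.064]), 'grip_force': np.float64(0.0), 'grip_width': np.float64(0.086)}
top [[-0.013 -0.995  0.102  0.404]
 [-0.999  0.009 -0.038 -0.066]
 [ 0.037 -0.103 -0.994  0.861]
 [ 0.     0.     0.     1.   ]] [[388.30318137   0.         316.75586085]
 [  0.         388.30318137 191.6526953 ]
 [  0.           0.           1.        ]] -0.01121427041946483
scene [[-0.4    0.567 -0.72   1.117]
 [ 0.916  0.261 -0.304  0.186]
 [ 0.016 -0.781 -0.624  0.579]
 [ 0.     0.     0.     1.   ]] [[441.69321944   0.         318.86201627]
 [  0.         441.69321944 203.91874479]
 [  0.           0.           1.        ]] 0.0329517813033479
```

View pics/top.png

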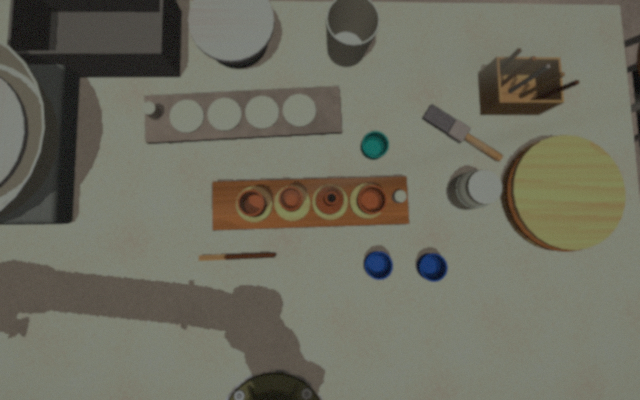

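View pics/scene.png

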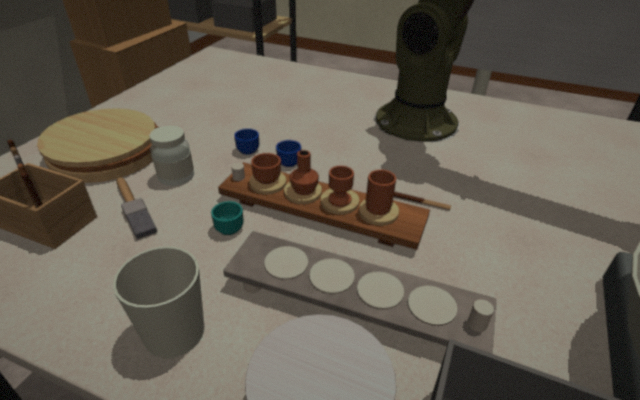

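Top view: the ware board is the near row, with (left to right) tumbler (254,204), goblet (292,200), vase (331,200) and bowl (370,200). The grey shelf is the far row, with discs at (186,115), (224,113), (262,111) and (299,109).

Lookalikes to avoid: the turquoise bowl (375,145) and the blue bowls (378,264) and (432,266). The scene view shows the terracotta pots at (266,168), (304,178), (341,187) and (380,193) in the same order. Measuring next.

```bash
cat > m.py <<'E'
from h import *
im=cam("top"); save(im,"crop.png",(130,80,420,240),2.7)
P=cloud(im); hsv=cv2.cvtColor(im["color"],cv2.COLOR_RGB2HSV)
print("disc px hsv",hsv[115,186],hsv[95,215],hsv[204,238],hsv[204,225],hsv[200,254])
def blobs(m,amin=60):
    n,l,st,c=cv2.connectedComponentsWithStats(m.astype(np.uint8))
    return [(l==i) for i in range(1,n) if st[i,4]>amin]
roi=np.zeros(hsv.shape[:2],bool); roi[80:150,140:345]=1
z=P[...,2]
# discs: bright on shelf
g=cv2.cvtColor(im["color"],cv2.COLOR_RGB2GRAY)
rs=roi&(abs(z-.047)<.012)
t,_=cv2.threshold(g[rs].reshape(-1,1),0,255,cv2.THRESH_OTSU); print("otsu",t)
C=[]
for b in blobs(rs&(g>t)):
    c=cv2.findContours(b.astype(np.uint8),cv2.RETR_EXTERNAL,cv2.CHAIN_APPROX_NONE)[0][0]
    Q=onplane(im,c[:,0],.049); (x,y),d=cv2.minEnclosingCircle(Q[:,:2].astype(np.float32)); e=cv2.fitEllipse(Q[:,:2].astype(np.float32)*1000)
    print("disc",c[:,0].mean(0).round(),np.round(e[0],1),np.round(e[1],1),"z",np.nanmedian(z[b]).round(4))
# board edges
roi=np.zeros(hsv.shape[:2],bool); roi[165:240,200:420]=1
rb=roi&(z>.02)&(z<.15)&(hsv[...,1]>60)
b=max(blobs(rb),key=np.sum); low=b&(abs(z-.035)<.02)
c=max(cv2.findContours(b.astype(np.uint8),cv2.RETR_EXTERNAL,cv2.CHAIN_APPROX_NONE)[0],key=len)
Q=onplane(im,c[:,0],.035); print("board",cv2.minAreaRect(Q[:,:2].astype(np.float32)*1000))
for n,zz in (("tumbler",.117),("goblet",.111),("vase",.131),("bowl",.091)):
    u=dict(tumbler=254,goblet=292,vase=331,bowl=370)[n]
    m=np.zeros_like(roi); m[180:225,u-19:u+19]=1
    q=P[m&(z>zz-.006)&(z<zz+.012)]
    e=cv2.minEnclosingCircle((q[:,:2]*1000).astype(np.float32))
    print(n,len(q),np.round(e[0],1),round(e[1]*2,1),"zmax",np.nanmax(P[m][:,2]).round(4))
E
python3 m.py
```

```text
disc px hsv [ 37  26 129] [20 46 99] [ 12 137 112] [ 13 151 115] [  9 156 124]
otsu 108.0
disc [299. 110.] [665.3 -60.8] [69.  69.4] z 0.0476
disc [261. 112.] [660.9  19.1] [69.  69.5] z 0.0476
disc [224. 114.] [656.7  99.3] [68.7 70. ] z 0.0476
disc [186. 115.] [652.7 178.9] [69.  69.7] z 0.0476
board ((466.3226013183594, -84.23989868164062), (103.7088623046875, 417.5491638183594), 1.147731065750122)
tumbler 173 [462.1  33.9] 52.0 zmax 0.1185
goblet 153 [469.7 -42.5] 47.6 zmax 0.1125
vase 147 [ 468.  -120.3] 25.7 zmax 0.1332
bowl 182 [ 467.6 -205.8] 59.5 zmax 0.0928
```

View pics/crop.png

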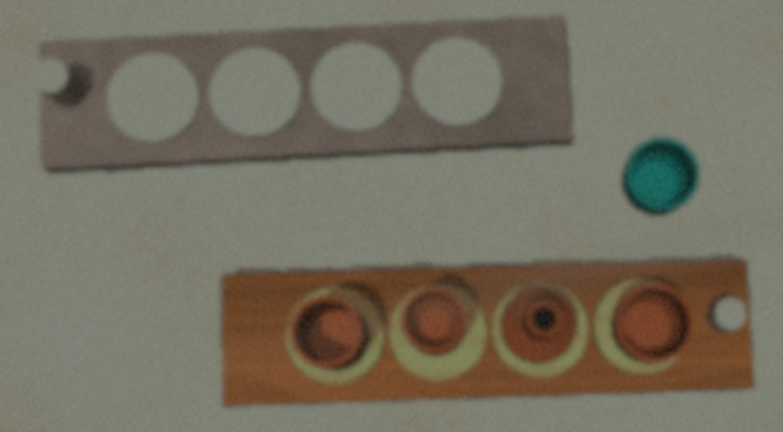

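The crop confirms four terracotta pots in the order tumbler, goblet, vase, bowl; the turquoise bowl is off the board. All sizes and heights match the description to within about 2 mm. I'll check the height of the dark box on the left, then turn the tool.

```bash
cat > go.py <<'E'
import sys
from h import *
# usage: go.py x y z yaw(deg, direction of tool y in world)   -> tool-frame shift (cm) and turn about tool z (deg)
def plan(x,y,z,yaw):
    s=r.sense(); q=R.from_quat(s["tcp_rot"]).as_matrix()
    a=np.degrees(np.arctan2(q[1,1],q[0,1])); d=(yaw-a+90)%180-90
    print("t",round(float(s["time"]),2),"tcp",np.round(s["tool_pos"],4),"tilt",np.round(np.degrees(np.arccos(-q[2,2])),2),"yaw",round(a,2))
    print("shift cm",(q.T@(np.array([x,y,z])-s["tool_pos"])*100).round(2),"turn z",round(-d,2),"full q7",np.round(s["q"][6],2))
if __name__=="__main__": plan(*map(float,sys.argv[1:]))
E
python3 - <<'E'
from h import *
P=cloud(cam("top"))
for (u,v) in((40,190),(70,215),(10,120),(60,80),(90,60),(350,20),(230,25)): print((u,v),P[v,u].round(3))
E
python3 go.py .45 .034 .245 1.15
```

```text
(40, 190) [0.494 0.461 0.069]
(70, 215) [0.446 0.431 0.012]
(10, 120) [0.622 0.487 0.125]
(60, 80) [0.724 0.434 0.068]
(90, 60) [0.758 0.363 0.088]
(350, 20) [ 0.869 -0.176  0.049]
(230, 25) [0.836 0.081 0.084]
t 0.2 tcp [0.1493 0.6323 0.2446] tilt 0.06 yaw 76.72
shift cm [-4.301e+01 -5.132e+01  2.000e-02] turn z 75.57 full q7 -0.06
```

step_arm --pt "0 0 0 0 0 8.4 1" --pt "0 0 0 0 0 8.4 1" --pt "0 0 0 0 0 8.4 1" --pt "0 0 0 0 0 8.4 1" --pt "0 0 0 0 0 8.4 1" --pt "0 0 0 0 0 8.4 1" --pt "0 0 0 0 0 8.4 1" --pt "0 0 0 0 0 8.4 1" --pt "0 0 0 0 0 8.3 1" --pt "0 0 0 0 0 0 1" --squeeze 30

```text
time: 1.45
tool_pos: [0.1493, 0.6325, 0.2451]
tcp_rot: [0.699, 0.715, -0.0, 0.0]
ft_force: [0.7, -0.2, -0.1]
grip_width: 0.0853
grip_force: 0.0
```

```bash
python3 go.py .45 .034 .245 1.15
```

```text
t 1.45 tcp [0.1493 0.6325 0.2451] tilt 0.02 yaw 1.31
shift cm [-6.052e+01  2.869e+01  4.000e-02] turn z 0.16 full q7 -1.33
```

step_arm --pt "-2 1 0 0 0 0 1" --pt "-3.9 1.85 0 0 0 0 1" --pt "-3.9 1.85 0 0 0 0 1" --pt "-3.9 1.85 0 0 0 0 1" --pt "-3.9 1.85 0 0 0 0 1" --pt "-3.9 1.85 0 0 0 0 1" --pt "-3.9 1.85 0 0 0 0 1" --pt "-3.9 1.85 0 0 0 0 1" --pt "-3.9 1.85 0 0 0 0 1" --pt "-3.9 1.85 0 0 0 0 1" --pt "-3.9 1.85 0 0 0 0 1" --pt "-3.9 1.85 0 0 0 0 1" --pt "-3.9 1.85 0 0 0 0 1" --pt "-3.9 1.85 0 0 0 0 1" --pt "-3.9 1.85 0 0 0 0 1" --pt "-3.5 1.7 0 0 0 0 1" --pt "0 0 0 0 0 0 1" --pt "0 0 0 0 0 0 1"

```text
time: 3.7
tool_pos: [0.4478, 0.0384, 0.2453]
tcp_rot: [0.699, 0.715, 0.0, -0.0]
ft_force: [0.0, 0.2, -0.3]
grip_width: 0.0853
grip_force: 0.0
```

```bash
python3 go.py .462 .034 .245 1.15; python3 - <<'E'
from h import *
im=cam("wrist"); save(im,"w1.png"); print(np.round(im["T_tool_cam"],3)); print(im["M"].round(3))
E
```

```text
t 3.7 tcp [0.4478 0.0384 0.2453] tilt 0.04 yaw 1.33
shift cm [-0.48  1.41  0.03] turn z 0.18 full q7 -0.24
[[-0.001 -0.963 -0.27   0.068]
 [ 1.    -0.001 -0.     0.001]
 [ 0.    -0.27   0.963 -0.127]
 [ 0.     0.     0.     1.   ]]
[[ 1.     0.022  0.006  0.447]
 [ 0.022 -0.963 -0.27   0.106]
 [-0.     0.27  -0.963  0.373]
 [ 0.     0.     0.     1.   ]]
```

View pics/w1.png

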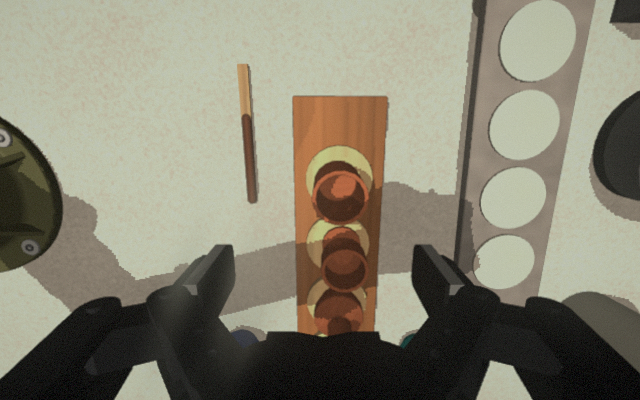

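The wrist view shows the tumbler rim at (340,197), the goblet at (344,265), and the discs at (537,40), (524,124), (513,198) and (503,262). I'll cross-check the positions with this view.

```bash
cat > w.py <<'E'
from h import *
def discs(im):
    P=cloud(im); z=P[...,2]; g=cv2.cvtColor(im["color"],cv2.COLOR_RGB2GRAY); S=cv2.cvtColor(im["color"],cv2.COLOR_RGB2HSV)[...,1]
    reg=(abs(z-.047)<.008)&(P[...,0]>.58)&(P[...,0]<.74)
    if reg.sum()<200: return
    t,_=cv2.threshold(g[reg].reshape(-1,1),0,255,cv2.THRESH_OTSU)
    n,l,st,c=cv2.connectedComponentsWithStats((reg&(g>t)).astype(np.uint8))
    for i in range(1,n):
        if st[i,4]<600: continue
        k=cv2.findContours((l==i).astype(np.uint8),cv2.RETR_EXTERNAL,cv2.CHAIN_APPROX_NONE)[0][0][:,0]
        e=cv2.fitEllipse((onplane(im,k,.049)[:,:2]*1000).astype(np.float32)); print("disc",np.round(e[0],1),np.round(e[1],1),"z",np.median(z[l==i]).round(4))
def pot(im,name,xy,base=.045,R_=.04):
    h=dict(tumbler=.072,goblet=.066,vase=.086,bowl=.046)[name]; P=cloud(im); z=P[...,2]
    m=(np.hypot(P[...,0]-xy[0],P[...,1]-xy[1])<R_)&(z>base+h-.005)&(z<base+h+.006)
    if m.sum()<20: return print(name,"few",m.sum())
    q=P[m]; e=cv2.minEnclosingCircle((q[:,:2]*1000).astype(np.float32)); print(name,m.sum(),np.round(e[0],1),"dia",round(2*e[1],1),"ztop",np.percentile(z[m],95).round(4))
if __name__=="__main__":
    im=cam("wrist"); discs(im); pot(im,"tumbler",(.462,.034)); pot(im,"goblet",(.47,-.042)); pot(im,"vase",(.468,-.12)); pot(im,"bowl",(.468,-.206))
E
python3 w.py
```

```text
disc [654.6 178.1] [70.2 70.6] z 0.0476
disc [658.5  98.6] [70.4 70.6] z 0.0476
disc [662.5  18.9] [70.3 70.6] z 0.0476
disc [667.5 -60.7] [67.5 70.8] z 0.0476
tumbler 767 [463.4  33.1] dia 51.8 ztop 0.1166
goblet 606 [471.1 -43.2] dia 48.2 ztop 0.1106
vase few 0
bowl few 0
```

Top and wrist agree to within 2 mm; I'll use the mean. Tool x is world y and tool y is world x. Going down on the tumbler.

step_arm --pt "-0.5 1.5 0 0 0 0 1" --pt "0 0 2 0 0 0 1" --pt "0 0 3 0 0 0 1" --pt "0 0 3 0 0 0 1" --pt "0 0 3 0 0 0 1" --pt "0 0 2.5 0 0 0 1" --pt "0 0 1 0 0 0 1" --pt "0 0 1 0 0 0 1" --pt "0 0 0 0 0 0 1" --pt "0 0 0 0 0 0 0.5" --pt "0 0 0 0 0 0 0.5" --pt "0 0 0 0 0 0 0.3" --pt "0 0 0 0 0 0 0.3" --pt "0 0 0 0 0 0 0.3" --pt "0 0 0 0 0 0 0.3" --squeeze 35

```text
time: 5.68
tool_pos: [0.4637, 0.0333, 0.0912]
tcp_rot: [0.7, 0.715, 0.001, -0.0]
ft_force: [-2.4, -0.0, 5.5]
grip_width: 0.0516
grip_force: 36.4
```

```bash
python3 go.py .4628 .0335 .09 3.06; python3 -c "
from h import *
im=cam('wrist'); save(im,'w2.png')"
```

```text
t 5.67 tcp [0.4637 0.0333 0.0912] tilt 0.07 yaw 1.21
shift cm [ 0.02 -0.09  0.12] turn z -1.85 full q7 -0.04
```

View pics/w2.png

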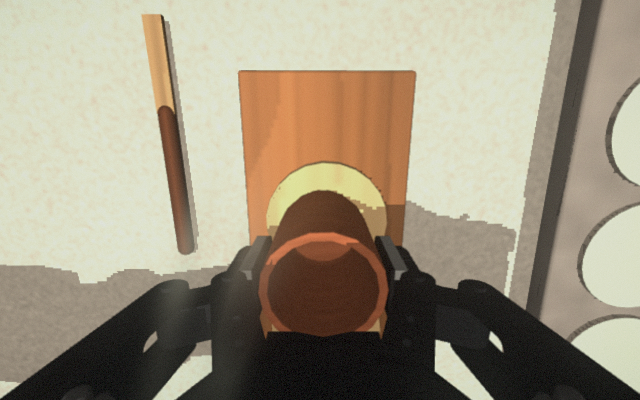

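Gripped: width 51.6 mm, with the rim between the pads at (323,285). Lifting and turning to the shelf's yaw.

step_arm --pt "0 0 -0.5 0 0 0 0.3" --pt "0 0 -1.5 0 0 0 0.3" --pt "0 0 -3 0 0 0 0.3" --pt "0 0 -3 0 0 0 0.3" --pt "0 0 -3 0 0 -1.85 0.3" --pt "0 0 0 0 0 0 0.3" --pt "0 0 0 0 0 0 0.3"

```text
time: 6.6
tool_pos: [0.4628, 0.0331, 0.2]
tcp_rot: [0.688, 0.726, -0.0, -0.0]
ft_force: [-0.1, -0.0, -1.1]
grip_width: 0.0516
grip_force: 37.0
```

```bash
python3 go.py .6664 -.0608 .2 3.06; python3 go.py .6664 -.0608 .0957 3.06
```

```text
t 6.6 tcp [0.4628 0.0331 0.2   ] tilt 0.03 yaw 3.04
shift cm [-1.046e+01  1.984e+01 -1.000e-02] turn z -0.02 full q7 -0.14
t 6.6 tcp [0.4628 0.0331 0.2   ] tilt 0.03 yaw 3.04
shift cm [-10.46  19.84  10.42] turn z -0.02 full q7 -0.14
```

step_arm --pt "-0.7 1.3 0 0 0 0 0.3" --pt "-1.5 2.8 0 0 0 0 0.3" --pt "-1.5 2.8 0 0 0 0 0.3" --pt "-1.5 2.8 0 0 0 0 0.3" --pt "-1.5 2.8 0 0 0 0 0.3" --pt "-1.5 2.8 0 0 0 0 0.3" --pt "-1.5 2.8 0 0 0 0 0.3" --pt "-0.8 1.7 0 0 0 0 0.3" --pt "0 0 2 0 0 0 0.3" --pt "0 0 3 0 0 0 0.3" --pt "0 0 2.5 0 0 0 0.3" --pt "0 0 1.5 0 0 0 0.3" --pt "0 0 0 0 0 0 0.3" --pt "0 0 0 0 0 0 0.3"

```text
time: 8.35
tool_pos: [0.6669, -0.0611, 0.1111]
tcp_rot: [0.688, 0.726, 0.0, 0.0]
ft_force: [-0.2, -0.9, -0.8]
grip_width: 0.0516
grip_force: 37.1
```

```bash
python3 go.py .6664 -.0608 .0957 3.06;python3 w.py
```

```text
t 8.35 tcp [ 0.6669 -0.0611  0.1111] tilt 0.07 yaw 3.07
shift cm [ 0.03 -0.05  1.54] turn z 0.01 full q7 0.42
disc [663.3  18.6] [70.9 71. ] z 0.0476
disc [677.4 -34.3] [12.6 53.6] z 0.0477
tumbler few 0
goblet few 0
vase few 0
bowl few 14
```

Well placed above the disc. Lowering the last 1.5 cm slowly.

step_arm --pt "0 0 0.6 0 0 0 0.3" --pt "0 0 0.4 0 0 0 0.3" --pt "0 0 0.2 0 0 0 0.3" --pt "0 0 0.15 0 0 0 0.3" --pt "0 0 0.1 0 0 0 0.3" --pt "0 0 0 0 0 0 0.3" --pt "0 0 0 0 0 0 0.3"

```text
time: 9.28
tool_pos: [0.6666, -0.061, 0.0959]
tcp_rot: [0.688, 0.726, 0.0, 0.0]
ft_force: [0.1, -0.8, -1.4]
grip_width: 0.0514
grip_force: 37.1
```

step_arm --pt "0 0 0.05 0 0 0 0.3" --pt "0 0 0.05 0 0 0 0.3" --pt "0 0 0.05 0 0 0 0.3" --pt "0 0 0 0 0 0 0.3"

```text
time: 9.78
tool_pos: [0.6666, -0.0611, 0.0953]
tcp_rot: [0.688, 0.726, 0.0, -0.0]
ft_force: [-3.2, 0.3, 5.3]
grip_width: 0.0517
grip_force: 37.7
```

Contact at 5 N. Releasing and going up.

step_arm --pt "0 0 0 0 0 0 0.65" --pt "0 0 0 0 0 0 0.8" --pt "0 0 0 0 0 0 1" --pt "0 0 0 0 0 0 1" --pt "0 0 0 0 0 0 1" --pt "0 0 -1 0 0 0 1" --pt "0 0 -2 0 0 0 1" --pt "0 0 -4 0 0 0 1" --pt "0 0 -4 0 0 0 1" --pt "0 0 -4 0 0 1.9 1" --pt "0 0 0 0 0 0 1"

```text
time: 11.15
tool_pos: [0.6686, -0.0622, 0.2501]
tcp_rot: [0.7, 0.714, 0.003, 0.003]
ft_force: [-0.8, 0.3, 0.3]
grip_width: 0.0852
grip_force: 0.0
```

```bash
python3 go.py .4704 -.0429 .245 1.15; python3 -c "
from w import *
im=cam('wrist'); discs(im); pot(im,'tumbler',(.6664,-.0608),.049)
im=cam('top'); pot(im,'tumbler',(.6664,-.0608),.049); save(im,'t2.png',(130,80,420,240),2)"
```

```text
t 11.15 tcp [ 0.6686 -0.0622  0.2501] tilt 0.49 yaw 1.14
shift cm [  2.33 -19.78   0.34] turn z -0.01 full q7 0.33
disc [659.5  89.8] [50.4 75.4] z 0.0476
disc [663.2  18.8] [70.8 71.2] z 0.0475
tumbler 770 [666.7 -61.5] dia 51.7 ztop 0.1207
tumbler 122 [664.7 -60.9] dia 51.8 ztop 0.1212
```

Tumbler is centred. Moving to the goblet.

step_arm --pt "0.2 -1.5 0 0 0 0 1" --pt "0.35 -3 0 0 0 0 1" --pt "0.35 -3 0 0 0 0 1" --pt "0.35 -3 0 0 0 0 1" --pt "0.35 -3 0 0 0 0 1" --pt "0.35 -3 0 0 0 0 1" --pt "0.25 -2.3 0 0 0 0 1" --pt "0.1 -1 0 0 0 0 1" --pt "0 0 0 0 0 0 1" --pt "0 0 0 0 0 0 1"

```text
time: 12.5
tool_pos: [0.4687, -0.0423, 0.2443]
tcp_rot: [0.7, 0.714, -0.0, 0.0]
ft_force: [1.1, 0.2, -0.8]
grip_width: 0.0855
grip_force: 0.0
```

```bash
python3 go.py .4704 -.0429 .091 1.15; python3 w.py
```

```text
t 12.5 tcp [ 0.4687 -0.0423  0.2443] tilt 0.05 yaw 1.15
shift cm [-0.05  0.17 15.33] turn z -0.0 full q7 -0.05
disc [658.7  97.9] [69.7 70.7] z 0.0475
disc [662.6  18.6] [70.5 70.6] z 0.0476
disc [664.3 -52.5] [48.8 61.8] z 0.0475
tumbler few 0
goblet 683 [471.2 -43.2] dia 47.9 ztop 0.1107
vase 577 [ 469.3 -121.2] dia 26.9 ztop 0.1311
bowl 348 [ 468.3 -205.3] dia 59.0 ztop 0.0906
```

step_arm --pt "-0.1 0.2 2 0 0 0 1" --pt "0 0 3 0 0 0 1" --pt "0 0 3 0 0 0 1" --pt "0 0 3 0 0 0 1" --pt "0 0 2.3 0 0 0 1" --pt "0 0 1 0 0 0 1" --pt "0 0 1 0 0 0 1" --pt "0 0 0 0 0 0 1" --pt "0 0 0 0 0 0 0.6" --pt "0 0 0 0 0 0 0.5" --pt "0 0 0 0 0 0 0.3" --pt "0 0 0 0 0 0 0.3" --pt "0 0 0 0 0 0 0.3" --pt "0 0 0 0 0 0 0.3"

```text
time: 14.3
tool_pos: [0.4707, -0.043, 0.092]
tcp_rot: [0.7, 0.714, 0.001, 0.0]
ft_force: [-0.9, -0.1, 6.7]
grip_width: 0.0465
grip_force: 36.2
```

step_arm --pt "0 0 0 0 0 0 0.3"

```text
time: 14.42
tool_pos: [0.4707, -0.043, 0.092]
tcp_rot: [0.7, 0.714, 0.001, 0.0]
ft_force: [-0.6, 0.9, 6.0]
grip_width: 0.0465
grip_force: 36.2
```

step_arm --pt "0 0 -0.5 0 0 0 0.3" --pt "0 0 -1.5 0 0 0 0.3" --pt "0 0 -3 0 0 0 0.3" --pt "0 0 -3 0 0 0 0.3" --pt "0 0 -3 0 0 -1.9 0.3" --pt "0 0 0 0 0 0 0.3" --pt "0 0 0 0 0 0 0.3"

```text
time: 15.3
tool_pos: [0.4696, -0.0431, 0.2009]
tcp_rot: [0.688, 0.726, 0.0, -0.0]
ft_force: [-0.9, -0.2, -1.1]
grip_width: 0.0463
grip_force: 36.3
```

```bash
python3 go.py .662 .019 .2 3.06; python3 -c "
from w import *
im=cam('wrist'); P=cloud(im); s=r.sense()['tool_pos']; pot(im,'goblet',s[:2],.045+.109)"
```

```text
t 15.3 tcp [ 0.4696 -0.0431  0.2009] tilt 0.04 yaw 3.05
shift cm [ 5.17 19.54  0.08] turn z -0.01 full q7 0.01
goblet 4684 [469.8 -36.9] dia 73.9 ztop 0.2253
```

step_arm --pt "0.35 1.3 0 0 0 0 0.3" --pt "0.75 2.8 0 0 0 0 0.3" --pt "0.75 2.8 0 0 0 0 0.3" --pt "0.75 2.8 0 0 0 0 0.3" --pt "0.75 2.8 0 0 0 0 0.3" --pt "0.75 2.8 0 0 0 0 0.3" --pt "0.65 2.7 0 0 0 0 0.3" --pt "0.4 1.5 0 0 0 0 0.3" --pt "0 0 2 0 0 0 0.3" --pt "0 0 3 0 0 0 0.3" --pt "0 0 2.5 0 0 0 0.3" --pt "0 0 1.5 0 0 0 0.3" --pt "0 0 0.7 0 0 0 0.3" --pt "0 0 0.3 0 0 0 0.3" --pt "0 0 0.2 0 0 0 0.3" --pt "0 0 0 0 0 0 0.3" --pt "0 0 0 0 0 0 0.3"

```text
time: 17.48
tool_pos: [0.6624, 0.0188, 0.0998]
tcp_rot: [0.688, 0.726, 0.0, 0.0]
ft_force: [0.5, -0.4, -1.5]
grip_width: 0.0463
grip_force: 36.3
```

```bash
python3 go.py .662 .019 .096 3.06
```

```text
t 17.48 tcp [0.6624 0.0188 0.0998] tilt 0.05 yaw 3.08
shift cm [ 0.02 -0.04  0.38] turn z 0.02 full q7 0.33
```

step_arm --pt "0 0 0.15 0 0 0 0.3" --pt "0 0 0.1 0 0 0 0.3" --pt "0 0 0.1 0 0 0 0.3" --pt "0 0 0.05 0 0 0 0.3" --pt "0 0 0 0 0 0 0.3"

```text
time: 18.1
tool_pos: [0.6621, 0.0188, 0.0961]
tcp_rot: [0.688, 0.726, 0.0, -0.0]
ft_force: [-2.2, -0.1, 5.6]
grip_width: 0.0462
grip_force: 36.9
```

step_arm --pt "0 0 0 0 0 0 0.6" --pt "0 0 0 0 0 0 0.8" --pt "0 0 0 0 0 0 1" --pt "0 0 0 0 0 0 1" --pt "0 0 0 0 0 0 1" --pt "0 0 -1 0 0 0 1" --pt "0 0 -2 0 0 0 1" --pt "0 0 -4 0 0 0 1" --pt "0 0 -4 0 0 0 1" --pt "0 0 -4 0 0 1.9 1" --pt "0 0 0 0 0 0 1" --pt "0 0 0 0 0 0 1"

```text
time: 19.6
tool_pos: [0.662, 0.0188, 0.246]
tcp_rot: [0.7, 0.714, 0.0, 0.0]
ft_force: [-0.5, 0.6, -0.6]
grip_width: 0.0854
grip_force: 0.0
```

```bash
python3 go.py .469 -.121 .245 1.15; python3 -c "
from w import *
im=cam('wrist'); discs(im); pot(im,'goblet',(.662,.019),.049); pot(im,'tumbler',(.6664,-.0608),.049)"
```

```text
t 19.6 tcp [0.662  0.0188 0.246 ] tilt 0.05 yaw 1.18
shift cm [-13.58 -19.59   0.07] turn z 0.03 full q7 0.24
disc [655.5 169.8] [50.4 75.6] z 0.0476
disc [659.1  98.7] [70.7 71.1] z 0.0475
disc [664.  26.] [52.3 64.2] z 0.0478
goblet 697 [662.6  18.7] dia 47.8 ztop 0.1147
tumbler 710 [666.6 -61.2] dia 51.7 ztop 0.1205
```

Goblet is good. On to the vase.

step_arm --pt "-0.8 -1.2 0 0 0 0 1" --pt "-2 -2.9 0 0 0 0 1" --pt "-2 -2.9 0 0 0 0 1" --pt "-2 -2.9 0 0 0 0 1" --pt "-2 -2.9 0 0 0 0 1" --pt "-2 -2.9 0 0 0 0 1" --pt "-1.8 -2.6 0 0 0 0 1" --pt "-1 -1.3 0 0 0 0 1" --pt "0 0 0 0 0 0 1" --pt "0 0 0 0 0 0 1"

```text
time: 20.9
tool_pos: [0.4689, -0.1206, 0.2449]
tcp_rot: [0.7, 0.715, 0.0, -0.0]
ft_force: [0.2, 0.3, 0.1]
grip_width: 0.0857
grip_force: 0.0
```

```bash
python3 go.py .469 -.121 .110 1.15; python3 w.py
```

```text
t 20.9 tcp [ 0.4689 -0.1206  0.2449] tilt 0.03 yaw 1.21
shift cm [-4.000e-02  1.000e-02  1.349e+01] turn z 0.06 full q7 0.11
disc [663.9  18.1] [66.2 68.3] z 0.0476
disc [668.3 -61.6] [66. 69.] z 0.0475
tumbler few 0
goblet few 0
vase 699 [ 469.5 -121.1] dia 25.8 ztop 0.1311
bowl 677 [ 469. -207.] dia 60.3 ztop 0.0906
```

step_arm --pt "0 0 2 0 0 0 1" --pt "0 0 3 0 0 0 1" --pt "0 0 3 0 0 0 1" --pt "0 0 2.5 0 0 0 1" --pt "0 0 1.5 0 0 0 1" --pt "0 0 1 0 0 0 1" --pt "0 0 0.5 0 0 0 1" --pt "0 0 0 0 0 0 0.7" --pt "0 0 0 0 0 0 0.5" --pt "0 0 0 0 0 0 0.35" --pt "0 0 0 0 0 0 0.25" --pt "0 0 0 0 0 0 0.1" --pt "0 0 0 0 0 0 0.1" --pt "0 0 0 0 0 0 0.1" --pt "0 0 0 0 0 0 0.1"

```text
time: 22.82
tool_pos: [0.4695, -0.1211, 0.1109]
tcp_rot: [0.7, 0.714, 0.0, 0.0]
ft_force: [0.0, 0.5, 5.3]
grip_width: 0.025
grip_force: 34.8
```

step_arm --pt "0 0 -0.5 0 0 0 0.1" --pt "0 0 -1.5 0 0 0 0.1" --pt "0 0 -3 0 0 0 0.1" --pt "0 0 -3 0 0 0 0.1" --pt "0 0 -3 0 0 -1.9 0.1" --pt "0 0 0 0 0 0 0.1" --pt "0 0 0 0 0 0 0.1"

```text
time: 23.7
tool_pos: [0.468, -0.121, 0.2192]
tcp_rot: [0.688, 0.726, -0.0, -0.001]
ft_force: [-0.8, 0.3, -2.9]
grip_width: 0.0252
grip_force: 34.7
```

```bash
python3 go.py .658 .099 .22 3.06
```

```text
t 23.7 tcp [ 0.468  -0.121   0.2192] tilt 0.1 yaw 3.05
shift cm [20.95 20.14 -0.1 ] turn z -0.01 full q7 0.17
```

step_arm --pt "1 1 0 0 0 0 0.1" --pt "2.3 2.2 0 0 0 0 0.1" --pt "2.5 2.4 0 0 0 0 0.1" --pt "2.5 2.4 0 0 0 0 0.1" --pt "2.5 2.4 0 0 0 0 0.1" --pt "2.5 2.4 0 0 0 0 0.1" --pt "2.5 2.4 0 0 0 0 0.1" --pt "2.3 2.2 0 0 0 0 0.1" --pt "1.8 1.75 0 0 0 0 0.1" --pt "1 1 0 0 0 0 0.1" --pt "0 0 2 0 0 0 0.1" --pt "0 0 3 0 0 0 0.1" --pt "0 0 2.5 0 0 0 0.1" --pt "0 0 1.3 0 0 0 0.1" --pt "0 0 0.6 0 0 0 0.1" --pt "0 0 0.4 0 0 0 0.1" --pt "0 0 0.2 0 0 0 0.1" --pt "0 0 0 0 0 0 0.1" --pt "0 0 0 0 0 0 0.1"

```text
time: 26.08
tool_pos: [0.6592, 0.0984, 0.1208]
tcp_rot: [0.688, 0.726, 0.0, 0.0]
ft_force: [-0.9, 1.2, -1.9]
grip_width: 0.0254
grip_force: 34.7
```

```bash
python3 go.py .658 .099 .115 3.06
```

```text
t 26.07 tcp [0.6592 0.0984 0.1208] tilt 0.05 yaw 3.08
shift cm [ 0.07 -0.12  0.58] turn z 0.02 full q7 0.22
```

step_arm --pt "0.05 -0.1 0.2 0 0 0 0.1" --pt "0 0 0.15 0 0 0 0.1" --pt "0 0 0.1 0 0 0 0.1" --pt "0 0 0.1 0 0 0 0.1" --pt "0 0 0.05 0 0 0 0.1" --pt "0 0 0 0 0 0 0.1"

```text
time: 26.82
tool_pos: [0.6579, 0.0987, 0.115]
tcp_rot: [0.688, 0.726, 0.0, -0.0]
ft_force: [-3.3, -0.0, 4.5]
grip_width: 0.0254
grip_force: 35.3
```

step_arm --pt "0 0 0 0 0 0 0.4" --pt "0 0 0 0 0 0 0.6" --pt "0 0 0 0 0 0 0.8" --pt "0 0 0 0 0 0 1" --pt "0 0 0 0 0 0 1" --pt "0 0 0 0 0 0 1" --pt "0 0 0 0 0 0 1" --pt "0 0 -1 0 0 0 1" --pt "0 0 -2 0 0 0 1" --pt "0 0 -4 0 0 0 1" --pt "0 0 -4 0 0 0 1" --pt "0 0 -2 0 0 1.9 1" --pt "0 0 0 0 0 0 1" --pt "0 0 0 0 0 0 1"

```text
time: 28.58
tool_pos: [0.6575, 0.0989, 0.244]
tcp_rot: [0.7, 0.714, -0.0, -0.0]
ft_force: [0.3, -0.8, 0.1]
grip_width: 0.0853
grip_force: 0.0
```

```bash
python3 go.py .4685 -.2064 .245 1.15; python3 -c "
from w import *
im=cam('wrist'); discs(im); pot(im,'vase',(.658,.099),.049,.025); pot(im,'goblet',(.662,.019),.049)"
```

```text
t 28.57 tcp [0.6575 0.0989 0.244 ] tilt 0.04 yaw 1.2
shift cm [-30.12 -19.54  -0.1 ] turn z 0.05 full q7 0.13
disc [655.1 178.6] [70.9 71.3] z 0.0475
disc [660.9  91.3] [71.7 81.6] z 0.0477
vase 731 [658.   98.7] dia 25.9 ztop 0.1352
goblet 630 [662.3  18.8] dia 48.0 ztop 0.1146
```

Vase is good. On to the bowl.

step_arm --pt "-1.4 -0.9 0 0 0 0 1" --pt "-3 -1.95 0 0 0 0 1" --pt "-3.5 -2.3 0 0 0 0 1" --pt "-3.5 -2.3 0 0 0 0 1" --pt "-3.5 -2.3 0 0 0 0 1" --pt "-3.5 -2.3 0 0 0 0 1" --pt "-3.5 -2.3 0 0 0 0 1" --pt "-3.5 -2.2 0 0 0 0 1" --pt "-3.2 -2 0 0 0 0 1" --pt "-1.5 -1 0 0 0 0 1" --pt "0 0 0 0 0 0 1" --pt "0 0 0 0 0 0 1"

```text
time: 30.12
tool_pos: [0.4693, -0.2046, 0.2441]
tcp_rot: [0.699, 0.715, 0.0, -0.0]
ft_force: [0.3, 1.1, 1.0]
grip_width: 0.0854
grip_force: 0.0
```

```bash
python3 go.py .4685 -.2064 .068 1.15; python3 w.py
```

```text
t 30.12 tcp [ 0.4693 -0.2046  0.2441] tilt 0.02 yaw 1.3
shift cm [-0.19 -0.09 17.61] turn z 0.15 full q7 0.4
disc [659.3 -99.5] [101.4 140.7] z 0.0438
tumbler few 0
goblet few 0
vase few 0
bowl 774 [ 468.8 -206.8] dia 59.7 ztop 0.0908
```

step_arm --pt "-0.2 -0.05 2 0 0 0 1" --pt "0 0 3 0 0 0 1" --pt "0 0 3.5 0 0 0 1" --pt "0 0 3.5 0 0 0 1" --pt "0 0 2.5 0 0 0 1" --pt "0 0 1.5 0 0 0 1" --pt "0 0 1 0 0 0 1" --pt "0 0 0.5 0 0 0 1" --pt "0 0 0 0 0 0 1" --pt "0 0 0 0 0 0 0.75" --pt "0 0 0 0 0 0 0.6" --pt "0 0 0 0 0 0 0.4" --pt "0 0 0 0 0 0 0.4" --pt "0 0 0 0 0 0 0.4"

```text
time: 31.92
tool_pos: [0.4688, -0.2083, 0.0703]
tcp_rot: [0.7, 0.714, 0.001, 0.0]
ft_force: [-1.5, 1.5, 5.3]
grip_width: 0.0593
grip_force: 36.9
```

step_arm --pt "0 0 -0.5 0 0 0 0.4" --pt "0 0 -1.5 0 0 0 0.4" --pt "0 0 -3 0 0 0 0.4" --pt "0 0 -3 0 0 0 0.4" --pt "0 0 -3 0 0 -1.9 0.4" --pt "0 0 -1 0 0 0 0.4" --pt "0 0 0 0 0 0 0.4" --pt "0 0 0 0 0 0 0.4"

```text
time: 32.92
tool_pos: [0.4674, -0.2078, 0.1883]
tcp_rot: [0.688, 0.726, -0.0, -0.001]
ft_force: [-0.1, 0.0, -2.1]
grip_width: 0.0591
grip_force: 38.1
```

```bash
python3 go.py .6543 .177 .19 3.06
```

```text
t 32.92 tcp [ 0.4674 -0.2078  0.1883] tilt 0.1 yaw 3.06
shift cm [37.42 20.72 -0.19] turn z 0.0 full q7 0.52
```

step_arm --pt "1.4 0.8 0 0 0 0 0.4" --pt "3 1.65 0 0 0 0 0.4" --pt "3.5 1.95 0 0 0 0 0.4" --pt "3.5 1.95 0 0 0 0 0.4" --pt "3.5 1.95 0 0 0 0 0.4" --pt "3.5 1.95 0 0 0 0 0.4" --pt "3.5 1.95 0 0 0 0 0.4" --pt "3.5 1.95 0 0 0 0 0.4" --pt "3.5 1.95 0 0 0 0 0.4" --pt "3.5 1.95 0 0 0 0 0.4" --pt "3.3 1.8 0 0 0 0 0.4" --pt "1.7 0.85 0 0 0 0 0.4" --pt "0 0 2 0 0 0 0.4" --pt "0 0 3 0 0 0 0.4" --pt "0 0 2.5 0 0 0 0.4" --pt "0 0 1.5 0 0 0 0.4" --pt "0 0 1 0 0 0 0.4" --pt "0 0 0 0 0 0 0.4" --pt "0 0 0 0 0 0 0.4"

```text
time: 35.3
tool_pos: [0.6554, 0.1763, 0.0903]
tcp_rot: [0.688, 0.726, 0.001, 0.0]
ft_force: [0.3, -0.0, -0.9]
grip_width: 0.0591
grip_force: 38.1
```

```bash
python3 go.py .6543 .177 .0743 3.06
```

```text
t 35.3 tcp [0.6554 0.1763 0.0903] tilt 0.09 yaw 3.07
shift cm [ 0.07 -0.11  1.6 ] turn z 0.01 full q7 0.09
```

step_arm --pt "0.05 -0.1 0.5 0 0 0 0.4" --pt "0 0 0.4 0 0 0 0.4" --pt "0 0 0.2 0 0 0 0.4" --pt "0 0 0.15 0 0 0 0.4" --pt "0 0 0.1 0 0 0 0.4" --pt "0 0 0.1 0 0 0 0.4" --pt "0 0 0.1 0 0 0 0.4" --pt "0 0 0.05 0 0 0 0.4" --pt "0 0 0 0 0 0 0.4"

```text
time: 36.42
tool_pos: [0.6539, 0.1769, 0.0745]
tcp_rot: [0.688, 0.726, 0.0, -0.0]
ft_force: [-3.0, -0.6, 5.8]
grip_width: 0.0591
grip_force: 38.6
```

Contact again. Releasing, rising and backing off.

step_arm --pt "0 0 0 0 0 0 0.75" --pt "0 0 0 0 0 0 0.85" --pt "0 0 0 0 0 0 1" --pt "0 0 0 0 0 0 1" --pt "0 0 0 0 0 0 1" --pt "0 0 0 0 0 0 1" --pt "0 0 -1 0 0 0 1" --pt "0 0 -2 0 0 0 1" --pt "0 0 -4 0 0 0 1" --pt "0 0 -4 0 0 0 1" --pt "0 0 -4 0 0 0 1" --pt "0 0 -2 0 0 0 1" --pt "0 0 0 0 0 0 1" --pt "0 0 0 0 0 0 1"

```text
time: 38.17
tool_pos: [0.653, 0.1769, 0.2417]
tcp_rot: [0.688, 0.726, -0.001, -0.001]
ft_force: [0.5, 1.0, -0.2]
grip_width: 0.0853
grip_force: 0.0
```

```bash
python3 -c "
from w import *
D=(('tumbler',(.6664,-.0608),.04),('goblet',(.662,.019),.04),('vase',(.658,.099),.025),('bowl',(.6543,.1785),.04))
for n in ('wrist','top'):
    im=cam(n)
    for a,b,c in D: pot(im,a,b,.049,c)
save(cam('scene'),'end.png')"
```

```text
tumbler few 0
goblet 234 [662.2  28.8] dia 43.3 ztop 0.1145
vase 600 [658.  99.] dia 26.0 ztop 0.1351
bowl 792 [654.  178.2] dia 59.5 ztop 0.0947
tumbler 162 [665.  -60.6] dia 51.9 ztop 0.1215
goblet 154 [661.2  19.1] dia 48.1 ztop 0.1152
vase 143 [656.2  99.6] dia 25.9 ztop 0.1361
bowl 195 [652.2 178.6] dia 60.5 ztop 0.0954
```

View pics/end.png

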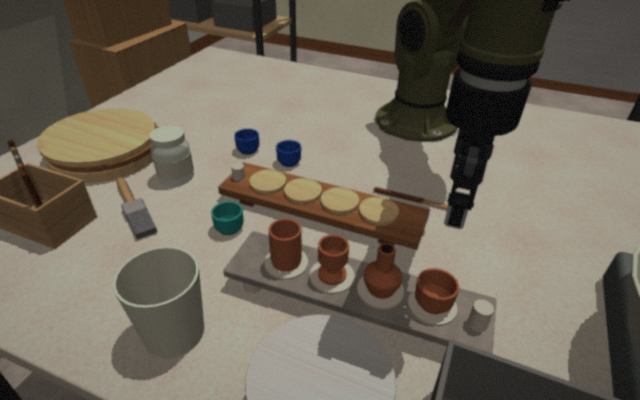

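The scene view shows all four pots upright on their discs: tumbler (285,245), goblet (333,260), vase (383,275) and bowl (437,290). The bats are empty and the gripper is clear.

```bash
python3 -c "
from rig import r
print(r.hand_in())"
```

```text
the job is handed in; nothing more can be done
None
```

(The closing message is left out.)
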